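# Clamp the mesh on a core tube and hold the loupe in focus over it

## Task

Turn the three wing screws of the clamp ring clockwise until each is fully home, so that the wire mesh lies tight over the core tube. Then take the loupe from its wooden rest and hold it level over the middle of the mesh, with the lens at the height marked by the red cursor on the steel scale, so that the weave can be checked: do not let the loupe touch the clamp, leave the cursor as it is set and the other things on the bench where they are. Finish while still holding the loupe there, quite still; do not put it down.

Things in the scene. Friction and masses are not known exactly. Their poses are not given: they have to be found in the camera images.
- clamp: fixed stand, origin on the bench on the tube's axis, z up: dark steel base plate, upright grey core tube, aluminium clamp ring on top (156 mm across, its top 128 mm up) round the mesh. Wing screws 62 mm from the axis at 180 (wing1), 60 (wing2), -60 (wing3) degrees from x, tops 160 mm up. Steel height scale (20 x 6 mm, 282 mm tall) 155 mm from the axis along +x, carrying the red cursor
- mesh_center (a point): middle of the wire mesh, on the tube's axis, 122 mm above the bench; x towards the steel scale, z up
- wing1 (a joint): turn of the first wing screw in rad: 0 is slack (wing points radially out from the tube), it grows as the wing is turned clockwise seen from above, and 1.571 is fully home against its end stop (wing square to the radius). Friction about 0.1 N m; it stays where it is left
- wing2 (a joint): turn of the second wing screw in rad: 0 is slack (wing points radially out from the tube), it grows as the wing is turned clockwise seen from above, and 1.571 is fully home against its end stop (wing square to the radius). Friction about 0.1 N m; it stays where it is left
- wing3 (a joint): turn of the third wing screw in rad: 0 is slack (wing points radially out from the tube), it grows as the wing is turned clockwise seen from above, and 1.571 is fully home against its end stop (wing square to the radius). Friction about 0.1 N m; it stays where it is left
- wing1_grip (a point): first wing screw (on the far side of the tube from the scale): black plastic wing 42 mm long, 10 thick, 20 tall, white line on top. Point on the screw's vertical axis, 8 mm below the wing's top and 24 mm above the flat clamp ring; x runs along the wing and turns with it, z up. Next wing's axis 107 mm away
- wing2_grip (a point): second wing screw (60 degrees anticlockwise from the scale, seen from above): as the first
- wing3_grip (a point): third wing screw (60 degrees clockwise from the scale): as the first
- cursor_tip (a point): tip of the red pointer of the cursor on the steel scale, mid-thickness of its 3 mm blade; its height (205 to 245 mm above the bench) is the height for the middle of the lens. The tip is 114 mm from the tube's axis, pointing at it; the red block (18 x 34 x 16 mm) slides on the scale with 6 N of friction
- rest: fixed wooden rest of the loupe: board 230 x 58 x 8 mm with two supports 30 mm high, under the lens (x 55 to 85 mm) and under the handle's end (x -85 to -69 mm, with cheeks 42 mm high beside the handle); between them the handle is free, 22 mm above the board. Origin on the bench under the board's centre; lens end +x
- loupe: loupe: square handle 16 x 16 mm, dark red with a steel neck, and a steel-rimmed lens 70 mm across; 195 mm long in all, about 120 g, loose. It lies flat on its rest, lens away from the robot. Origin on the underside below the centre of mass, 90 mm from the handle's end; x along the handle to the lens, z up, square to the lens
- loupe_grip (a point): point to grip on the loupe's handle: its centre of mass, at mid-thickness, 8 mm above the underside and 35 mm behind the lens's rim; x towards the lens. The handle is clear for a grip from 60 mm behind this point to 30 mm ahead of it
- lens_center (a point): middle of the loupe's lens, at mid-thickness, 70 mm ahead of loupe_grip along the handle; z square to the lens
- tube_a: bystander: finished grey plastic core tube, 75 mm across and 200 mm tall, standing upright with wire mesh over its mouth, loose; origin at the centre of its underside
- tube_b: bystander: finished grey plastic core tube, 75 mm across and 200 mm tall, standing upright with wire mesh over its mouth, loose; origin at the centre of its underside
- tube_c: bystander: finished grey plastic core tube, 75 mm across and 200 mm tall, standing upright with wire mesh over its mouth, loose; origin at the centre of its underside
- spray: bystander: green spray bottle 72 mm across, 205 mm tall, loose; origin at the centre of its underside
- screwdriver: bystander: orange-handled screwdriver 190 mm long, lying between the clamp and the rest, pointing away from the robot, loose; origin below its middle
- screw_box: bystander: open clear box of small screws, 95 x 70 x 30 mm, loose; origin at the centre of its underside
- jar: bystander: glass jar with metal lid, 54 mm across and 70 mm tall, loose; origin at the centre of its underside
There are look-alikes about, which are no part of the job. Several things have the shape of the rest; the one meant has the colours described above.

How it is judged:
On the way, in this order (a step that is already met when the one before it is completed fails the run):
1. all three wing screws are turned fully home (value of joint each of wing1, wing2, wing3 above 1.48 rad), for 0.2 s.
2. then the loupe is lifted clear of its rest in the gripper (contact force between the fingers and loupe above 1 N and contact force between loupe and rest below 0.1 N and contact force between loupe and clamp below 0.1 N and height (world z) of lens_center above 0.08 m), for 0.2 s.
At the end, for the whole second after the job is handed in: All three wing screws are within 0.09 rad of their end stops; the loupe is held in the fingers alone (touching neither rest nor clamp), at rest, level within 0.12 rad, the middle of its lens within 12 mm of the mesh's middle seen from above and within 6 mm of the height of the cursor's tip (all of step 1 and contact force between the fingers and loupe above 1 N and contact force between loupe and rest below 0.1 N and contact force between loupe and clamp below 0.1 N and z of lens_center in the frame of cursor_tip between -0.006 and 0.006 m and horizontal distance between lens_center and mesh_center below 0.012 m and angle between lens_center's own z axis and vertical below 0.12 rad and linear speed of loupe below 0.02 m/s); the arm keeps its last pose, push and grip.
It fails at once if the loupe strikes or rests on the clamp stand (contact force between loupe and clamp above 1 N).
It fails at once if the cursor's tip is shifted by more than 4 mm (distance of cursor_tip from where it was at the start of the episode above 0.004 m).
It fails at once if a bystander is moved by more than 20 mm (distance of any of tube_a, tube_b, tube_c, spray, screwdriver, screw_box, jar from where it was at the start of the episode above 0.02 m).
It also fails if it takes over 72 s, if anything falls off the work surface, if the arm or the gripper's body presses on something with over 40 N, if the wrist force passes 120 N, or if a joint passes its speed limit or range.

## Robot

A 6-joint arm with a two-finger parallel gripper is mounted at the origin on the work surface. World frame = base frame: x ahead of the robot, y to its left, z up, the work surface at z = 0. Lengths are in m, angles in rad, forces in N, time in s.
With the tool pointing down it reaches from about 0.25 to 0.775 m from the base axis. Payload 8.9 kg.
Tool frame: the origin (TCP) lies at the very end of the fingers, on their centre line; the grasp point (between the pads) lies 19 mm behind it; z points along the fingers, y is the line along which they close (so a half turn about z gives the same grasp; the last joint's range is limited). The gripper opens to 85 mm and grips with 20 to 120 N. Pads are 22 mm wide; open, the fingers measure 114 mm over their backs; the gripper's body (76 mm by 85 mm) begins 54 mm behind the grasp point. The pads swing forward as they close: fully open they stand 13 mm farther back than shut.
Start: joints at [-1.478, 0.291, -0.153, 1.127, 0, 1.431], TCP at [0.121, -0.511, 0.231] pointing down, gripper open.
Joint ranges: [-2.52, 2.52], [-0.91, 1.74], [-1.3, 1.37], [-1.96, 2.02], [-1.52, 1.47], [-3.14, 3.14]. Speed limits (rad/s): [2.22, 2.22, 2.79, 3.14, 3.14, 3.14].

## Interface

Orientations are given as a unit quaternion [x, y, z, w].
In Python, from workcell import ctrl, imaging, workorder gives the robot as it stands.
- The arm moves only by the tool arm_command, never from a script. Its argument "moves" is a list of rows, each an object of numbers: "dx", "dy", "dz": the shift along the tool's x, y, z in m; "rx", "ry", "rz": the turn, a rotation vector about the tool's x, y, z in degrees; "jaw": the closure, from 0 (fully open) to 1 (shut). A call has exactly 10 rows; each row shifts and turns the commanded pose from where the row before left it, along the tool's axes as they then stand; what a row does not reach is not made up. A row lasts 1/8 s, in which the tool goes at most 62.5 mm and 10.7 degrees, less where a joint would pass 70% of its speed; a pose out of reach is approached as far as the arm can. A call with a gripper value outside its range is refused whole. The fingers move at their own pace and stop on an object; "newtons" is the grip in N (left out, the last holds). Time passes only in rows, so rows that do not move let the fingers close, or fill a call up. It gives the time, the measured TCP pose, the force, the opening and the grip force at its end, in the units of the state.
- ctrl.get_obs(): the state, without advancing time (a new reading comes with each control period).
- imaging.capture(name): name is "scene" or "top" or "wrist"; returns a dict with "frame" (480x640x3 uint8, red, green, blue), "z_map" (480x640 float32, m along the optical axis (not along the pixel's ray), 0 where there is no reading), "K" (3x3 intrinsics, pixels), "k1" (the pictures are not rectified: a ray, as slopes to the right and down, at radius r is drawn at 1 + k1 r^2 times it, then the intrinsics apply), "R" (3x3) and "t" (3): a world point X has camera coordinates R X + t. Camera axes: x right, y down, z forward; pixel columns grow to the right and rows downward; lengths in m; the calibration is good to about 2 mm. A picture is of the moment at which its call begins.
- workorder.hand_in(): hands the job in; it is judged then, once.
The state is a dict: "clock": time; "q": joint angles; "joint_velocities": joint speeds; "effort": joint torques, N m; "tool_pos": TCP position; "ee_rot": TCP orientation; "contact_force": force on the tool from outside, world axes, zero at the start; "moment": the same for the moment, N m; "opening": finger opening in m; "finger_force": force on a finger pad.
Only numpy, scipy, OpenCV 4.12 (cv2) and the standard library are available. Lean on these libraries where they do the work, as an engineer would, in place of code of your own. Each camera call takes 0.05 s, during which the arm holds its last target. There are 200 camera calls.

## Working session

There is one attempt and no reset: what is moved stays moved. The work goes in short steps, Python scripts to look and compute and a tool call to move; the robot and the scene stay as the last step left them, time stands still between calls to the robot, and variables do not carry over. Pictures are saved under pics/ and viewed, at most 11 in all, crops included, and the job is handed in when it is done.

Besides the shell and the picture viewer there is one more tool, called after "Emit:" as name(argument=value, ...) on one line, values as JSON. arm_command: Moves the arm, as the interface text tells. Its arguments: {"type":"object","properties":{"moves":{"type":"array","items":{"type":"object","properties":{"dx":{"type":"number"},"dy":{"type":"number"},"dz":{"type":"number"},"rx":{"type":"number"},"ry":{"type":"number"},"rz":{"type":"number"},"jaw":{"type":"number"}}}},"newtons":{"type":"number"}},"required":["moves"]}

```bash
mkdir -p pics
cat > h.py <<'E'
import numpy as np, cv2
from workcell import ctrl, imaging, workorder
def cap(n):
    d=imaging.capture(n); np.savez('%s.npz'%n,**d); return d
def rays(d,uv):
    uv=np.atleast_2d(np.array(uv,float)); K=d['K']
    p=np.c_[(uv[:,0]-K[0,2])/K[0,0],(uv[:,1]-K[1,2])/K[1,1]]; s=p.copy()
    for _ in range(20): s=p/(1+float(d['k1'])*(s**2).sum(1,keepdims=True))
    return np.c_[s,np.ones(len(s))]
def onplane(d,uv,z):
    r=rays(d,uv)@d['R']; c=-d['R'].T@d['t']
    return c+r*((z-c[2])/r[:,2])[:,None]
def bydepth(d,uv):
    uv=np.atleast_2d(np.array(uv)); zz=d['z_map'][uv[:,1].astype(int),uv[:,0].astype(int)]
    return (rays(d,uv)*zz[:,None]-d['t'])@d['R']
def save(n,f): cv2.imwrite('pics/'+n+'.png',f[:,:,::-1])
E
python3 - <<'E'
from h import *
for n in('scene','top','wrist'):
    d=cap(n); print(n,d['K'].tolist(),d['k1'],-d['R'].T@d['t'],d['R'][2]); save(n,d['frame'])
print(ctrl.get_obs())
E
```

```text
scene [[510.8693902877006, 0.0, 317.9566558925425], [0.0, 510.8693902877006, 242.08819171334062], [0.0, 0.0, 1.0]] -0.03393913892650528 [1.07620566 0.88748554 0.81265986] [-0.44480379 -0.71143186 -0.54407195]
top [[531.08329948838, 0.0, 312.9396894484264], [0.0, 531.08329948838, 241.7983076020917], [0.0, 0.0, 1.0]] 0.01284174157066586 [ 0.37492373 -0.00591519  1.55762869] [ 0.10290952  0.01822841 -0.99452368]
wrist [[413.71077206469766, 0.0, 313.4304819055655], [0.0, 413.71077206469766, 234.27034755865034], [0.0, 0.0, 1.0]] -0.06563478216620253 [ 0.19396672 -0.49309749  0.37230972] [-0.28367593 -0.06602167 -0.95664471]
{'clock': 0.15, 'q': array([-1.47829291e+00,  2.91132445e-01, -1.53945835e-01,  1.12672691e+00,
       -2.08399634e-05,  1.43147584e+00]), 'joint_velocities': array([-3.49682108e-04, -1.57237364e-03,  2.29000119e-03, -7.49274187e-05,
        9.21637446e-04,  4.25510790e-04]), 'effort': array([ 8.22531001e-05, -5.37368631e+01,  3.31521428e+01,  1.14526064e-02,
       -2.32215743e-04,  9.69047733e-06]), 'tool_pos': array([ 0.12057499, -0.51061429,  0.23087647]), 'ee_rot': array([ 9.93289601e-01,  1.15652559e-01,  1.38975408e-06, -5.04535323e-04]), 'contact_force': array([0.88707187, 0.92908603, 0.7555531 ]), 'moment': array([-0.0281552 ,  0.02506661, -0.01696525]), 'finger_force': 0.0, 'opening': 0.08514378526832309}
```

View pics/top.png

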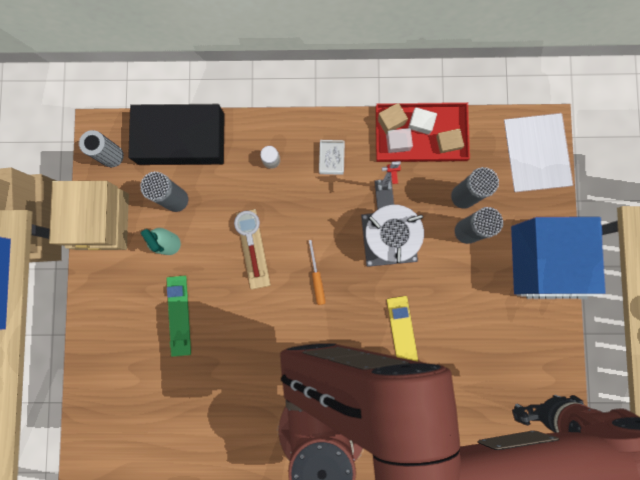

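View pics/scene.png

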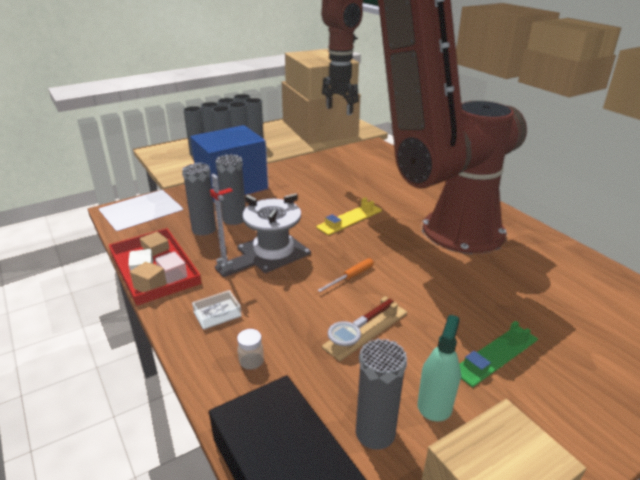

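The top view shows three rest-shaped things: wooden board with the loupe (252,250), green (178,315) and yellow (402,328). The wooden one with the dark red handle and lens fits the description. The clamp ring is at (394,234), and the scale with the red cursor is at (388,178). Next I measure and confirm with a crop.

Run:
```python
from h import *
d=dict(np.load('top.npz')); f=d['frame']
hsv=cv2.cvtColor(f,cv2.COLOR_RGB2HSV)
a=f[150:280,350:440]; b=f[200:295,225:330]
a=cv2.resize(a,None,fx=4.2,fy=4.2,interpolation=cv2.INTER_CUBIC); b=cv2.resize(b,None,fx=4,fy=4,interpolation=cv2.INTER_CUBIC)
c=np.zeros((560,800,3),np.uint8); c[:a.shape[0],:a.shape[1]]=a[:560]; c[:b.shape[0],380:800]=b[:560]; save('crop',c)
# ring: bright low-sat
m=((hsv[...,1]<50)&(hsv[...,2]>140)).astype(np.uint8); m[:195]=0;m[275:]=0;m[:,:355]=0;m[:,432:]=0
cs=max(cv2.findContours(m,0,2)[0],key=cv2.contourArea); hull=cv2.convexHull(cs)[:,0]
P=onplane(d,hull,.128); (cx,cy),r=cv2.minEnclosingCircle(P[:,:2].astype(np.float32)); print('ring',cx,cy,r)
A=np.c_[2*P[:,:2],np.ones(len(P))]; s=np.linalg.lstsq(A,(P[:,:2]**2).sum(1),rcond=None)[0]; print('fit',s[:2],np.sqrt(s[2]+s[0]**2+s[1]**2))
# handle dark red
m=(((hsv[...,0]<8)|(hsv[...,0]>172))&(hsv[...,1]>130)&(hsv[...,2]<150)).astype(np.uint8)
mm=m.copy(); mm[:215]=0;mm[290:]=0;mm[:,:230]=0;mm[:,275:]=0
ys,xs=np.nonzero(mm); print('handle px',xs.mean(),ys.mean(),len(xs),ys.min(),ys.max())
P=onplane(d,np.c_[xs,ys],.038+.016)
c0=P.mean(0); u,sv,v=np.linalg.svd(P-c0); 
print('handle',c0,v[0],np.ptp((P-c0)@v[0]))
for n in('top','scene'):
    e=dict(np.load(n+'.npz')); h=cv2.cvtColor(e['frame'],cv2.COLOR_RGB2HSV)
    m=(((h[...,0]<6)|(h[...,0]>174))&(h[...,1]>170)&(h[...,2]>140)).astype(np.uint8)
    if n=='top': m[:155]=0;m[190:]=0;m[:,:375]=0;m[:,405:]=0
    else: m[:170]=0;m[215:]=0;m[:,:200]=0;m[:,245:]=0
    ys,xs=np.nonzero(m); print(n,len(xs),xs.min(),xs.max(),ys.min(),ys.max())
    Q=bydepth(e,np.c_[xs,ys]); print(np.percentile(Q,[5,50,95],axis=0).round(3))
# scene crop of cursor
e=dict(np.load('scene.npz'))['frame'][165:285,180:320]; save('crop2',cv2.resize(e,None,fx=5,fy=5,interpolation=cv2.INTER_CUBIC))
```

```text
ring 0.5412501692771912 -0.20391440391540527 0.0852622464299202
fit [ 0.54425262 -0.20202494] 0.08038871014994853
handle px 253.63945578231292 260.9591836734694 147 246 276
handle [0.47675599 0.19039195 0.054     ] [-9.80750909e-01 -1.95263038e-01 -1.11053982e-28] 0.08786637289354557
top 230 377 404 155 183
[[ 0.665 -0.243 -0.001]
 [ 0.777 -0.192  0.029]
 [ 0.795 -0.172  0.241]]
scene 32 211 230 189 193
[[ 0.663 -0.192  0.232]
 [ 0.68  -0.184  0.234]
 [ 0.709 -0.169  0.24 ]]
```

View pics/crop.png

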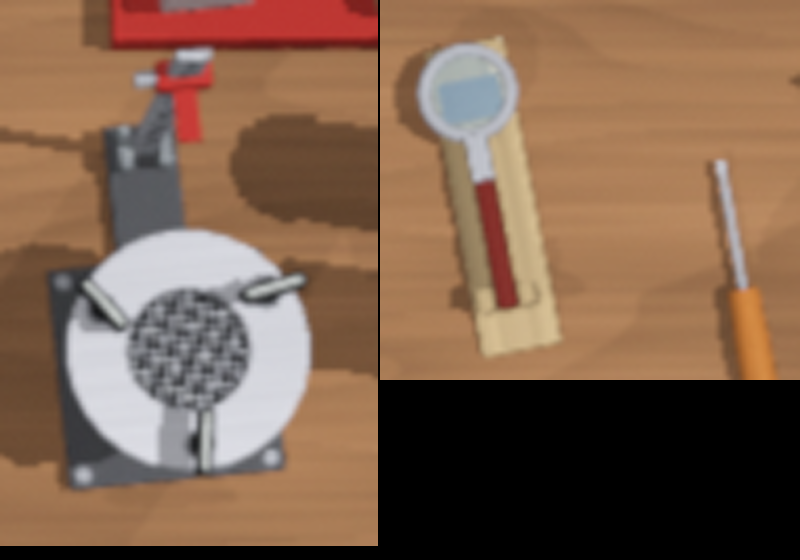

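View pics/crop2.png

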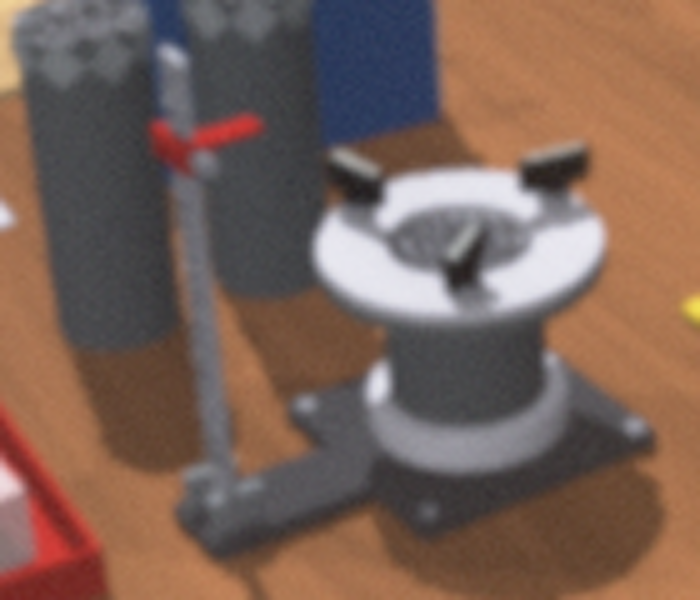

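The crops confirm the targets. Wood rest with loupe: lens at crop (467,92), handle (497,245). The wings are radially out: wing1 at crop (206,440), wing2 (104,303), wing3 (273,288). The cursor tip is at scene crop (258,124).

Run:
```python
from h import *
d=dict(np.load('top.npz')); s=dict(np.load('scene.npz'))
ys,xs=np.mgrid[195:275,355:432]; uv=np.c_[xs.ravel(),ys.ravel()]; Q=bydepth(d,uv)
k=(abs(Q[:,2]-.128)<.006); print('ring z',np.median(Q[k,2]),k.sum())
m=np.zeros((480,640),np.uint8); m[uv[k,1],uv[k,0]]=1
cs=max(cv2.findContours(m,0,1)[0],key=cv2.contourArea); H=cv2.convexHull(cs)[:,0]
e=cv2.fitEllipse(cs if len(H)<6 else H); print('ell px',e, 'ctr',onplane(d,e[0],.128))
# mesh centre from dark disc
g=cv2.cvtColor(d['frame'],cv2.COLOR_RGB2GRAY)
# wings by picked line ends (crop coords/4.2)
off=np.array([350,150])
C=onplane(d,e[0],.128)[0]
for n,(p,q) in dict(w1=((207,411),(205,468)),w2=((85,284),(123,325)),w3=((246,297),(303,281))).items():
    P=onplane(d,np.array([p,q])/4.2+off-[0,0],.160); c=P.mean(0); v=P[1]-P[0]
    w=c-C; print(n,c.round(4),'len',np.linalg.norm(v).round(3),'dir',np.degrees(np.arctan2(v[1],v[0])).round(1),'r',np.hypot(*w[:2]).round(4),'ang',np.degrees(np.arctan2(w[1],w[0])).round(1))
k=(Q[:,2]>.145)&(Q[:,2]<.17); 
lab=np.zeros((480,640),np.uint8); lab[uv[k,1],uv[k,0]]=1
n,L,st,ce=cv2.connectedComponentsWithStats(lab)
for i in range(1,n):
    if st[i,4]>8: print(st[i],onplane(d,ce[i],.16).round(4))
# tip: triangulate
A=np.array([192,140])/4.2+off; B=np.array([262,124])/5+[180,165]
ra=(rays(d,A)@d['R'])[0]; rb=(rays(s,B)@s['R'])[0]; ca=-d['R'].T@d['t']; cb=-s['R'].T@s['t']
t=np.linalg.lstsq(np.c_[ra,-rb],cb-ca,rcond=None)[0]; print('tip',ca+ra*t[0],cb+rb*t[1])
print('tip dir',np.degrees(np.arctan2(*(ca+ra*t[0]-C)[[1,0]])),np.hypot(*(ca+ra*t[0]-C)[:2]))
# ring in scene
# loupe lens
print('lens',onplane(d,np.array([467-380,92])/4+[225,200],.046),'neckend',onplane(d,np.array([486-380,183])/4+[225,200],.05),'handle end',onplane(d,np.array([508-380,306])/4+[225,200],.054))
```

```text
ring z 0.1270527509351482 1866
ell px ((393.99371337890625, 232.70883178710938), (56.57310104370117, 58.098472595214844), 99.53467559814453) ctr [[ 0.54633766 -0.19892095  0.128     ]]
w1 [ 0.4843 -0.2067  0.16  ] len 0.036 dir 176.8 r 0.0625 ang -172.8
w2 [ 0.5701 -0.1443  0.16  ] len 0.035 dir -138.1 r 0.0595 ang 66.5
w3 [ 0.5792 -0.2517  0.16  ] len 0.037 dir -74.6 r 0.0622 ang -58.1
[368 215  13  14  69] [[ 0.5722 -0.1412  0.16  ]]
[406 215  18   7  70] [[ 0.5817 -0.2485  0.16  ]]
[395 247   6  16  71] [[ 0.4852 -0.2033  0.16  ]]
tip [ 0.65974891 -0.19168626  0.23147573] [ 0.65495367 -0.1890529   0.23007694]
tip dir 3.650045817127182 0.11364177743112354
lens [[0.58680213 0.21216138 0.046     ]] neckend [[0.52054957 0.19737805 0.05      ]] handle end [[0.4325696  0.18049152 0.054     ]]
```

Emit:
arm_command(moves=[{"rz":-9.2,"dz":-0.005},{"rz":-9.2,"dz":-0.005},{"rz":-9.2,"dz":-0.005},{"rz":-9.2,"dz":-0.005},{"rz":-9.2,"dz":-0.005},{"rz":-9.2,"dz":-0.005},{"rz":-9.2,"dz":-0.005},{"rz":-9.2,"dz":-0.005},{"rz":-9.2},{"rz":-9.2}], newtons=50)

```text
validation failed for argument at $.mo...
```

Emit:
arm_command(moves=[{"dx":0.01,"dy":0.045,"jaw":0.4},{"dx":0.013,"dy":0.05,"jaw":0.4},{"dx":0.013,"dy":0.05,"jaw":0.4},{"dx":0.013,"dy":0.05,"jaw":0.4},{"dx":0.013,"dy":0.05,"jaw":0.4},{"dx":0.013,"dy":0.05,"jaw":0.4},{"dx":0.013,"dy":0.05,"jaw":0.4},{"dx":0.013,"dy":0.05,"jaw":0.4},{"dx":0.013,"dy":0.05,"jaw":0.4},{"dx":0.01,"dy":0.045,"jaw":0.4}])

```text
validation failed for argument at $.mo...
```

```bash
cat >> h.py <<'E'
from scipy.spatial.transform import Rotation as Ro
def delta(x,y,z,psi):
    o=ctrl.get_obs(); R=Ro.from_quat(o['ee_rot']).as_matrix(); p=o['tool_pos']
    cur=np.degrees(np.arctan2(R[1,0],R[0,0])); dr=(cur-psi+180)%360-180
    print('t %.2f'%o['clock'],'tcp',p.round(4),'psi %.1f'%cur,'tilt',R[:2,2].round(4),'q',o['q'].round(2),'F',o['contact_force'].round(1),'M',o['moment'].round(2),'open %.4f'%o['opening'])
    print('shift first (tool now):',(R.T@(np.array([x,y,z])-p)).round(4),'rz %.1f'%dr)
    R2=R@Ro.from_euler('z',dr,degrees=True).as_matrix()
    print('turn first, then shift:',(R2.T@(np.array([x,y,z])-p)).round(4))
E
python3 - <<'E'
from h import *
delta(.5817,-.2485,.2,105.4)
d=cap('wrist'); save('w1',d['frame'])
E
```

```text
t 0.15 tcp [ 0.1206 -0.5106  0.2309] psi 13.3 tilt [-0.0001  0.001 ] q [-1.48  0.29 -0.15  1.13 -0.    1.43] F [0.9 0.9 0.8] M [-0.03  0.03 -0.02] open 0.0851
shift first (tool now): [ 0.509  -0.1491  0.0311] rz -92.1
turn first, then shift: [0.1302 0.5142 0.0311]
```

View pics/w1.png

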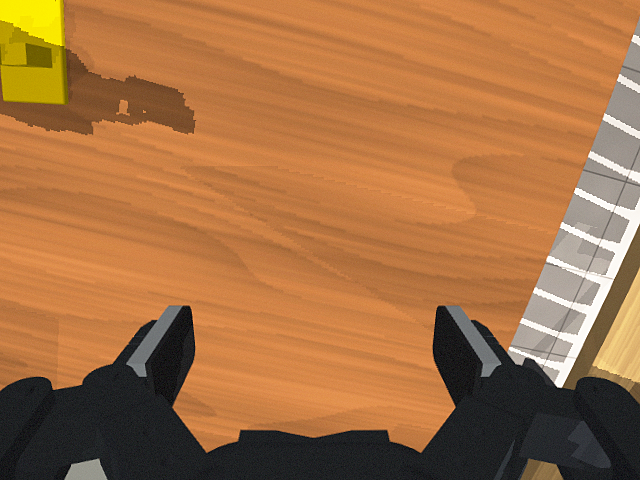

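The picture shows the arm has not moved: both calls were refused, probably because every key is required. I will fill in all keys.

Emit:
arm_command(moves=[{"dx":0,"dy":0,"dz":-0.005,"rx":0,"ry":0,"rz":-9.2,"jaw":0.4},{"dx":0,"dy":0,"dz":-0.005,"rx":0,"ry":0,"rz":-9.2,"jaw":0.4},{"dx":0,"dy":0,"dz":-0.005,"rx":0,"ry":0,"rz":-9.2,"jaw":0.4},{"dx":0,"dy":0,"dz":-0.005,"rx":0,"ry":0,"rz":-9.2,"jaw":0.4},{"dx":0,"dy":0,"dz":-0.005,"rx":0,"ry":0,"rz":-9.2,"jaw":0.4},{"dx":0,"dy":0,"dz":-0.005,"rx":0,"ry":0,"rz":-9.2,"jaw":0.4},{"dx":0,"dy":0,"dz":-0.005,"rx":0,"ry":0,"rz":-9.2,"jaw":0.4},{"dx":0,"dy":0,"dz":-0.005,"rx":0,"ry":0,"rz":-9.2,"jaw":0.4},{"dx":0,"dy":0,"dz":0,"rx":0,"ry":0,"rz":-9.2,"jaw":0.4},{"dx":0,"dy":0,"dz":0,"rx":0,"ry":0,"rz":-9.2,"jaw":0.4}], newtons=50)

```text
clock: 1.45
tool_pos: [0.1206, -0.5109, 0.2712]
ee_rot: [0.605, 0.796, 0.0, -0.0]
contact_force: [0.6, 0.5, -0.2]
opening: 0.0511
finger_force: 0.0
```

Emit:
arm_command(moves=[{"dx":0.01,"dy":0.045,"dz":0,"rx":0,"ry":0,"rz":0,"jaw":0.4},{"dx":0.013,"dy":0.053,"dz":0,"rx":0,"ry":0,"rz":0,"jaw":0.4},{"dx":0.013,"dy":0.053,"dz":0,"rx":0,"ry":0,"rz":0,"jaw":0.4},{"dx":0.013,"dy":0.053,"dz":0,"rx":0,"ry":0,"rz":0,"jaw":0.4},{"dx":0.013,"dy":0.053,"dz":0,"rx":0,"ry":0,"rz":0,"jaw":0.4},{"dx":0.013,"dy":0.053,"dz":0,"rx":0,"ry":0,"rz":0,"jaw":0.4},{"dx":0.013,"dy":0.053,"dz":0,"rx":0,"ry":0,"rz":0,"jaw":0.4},{"dx":0.013,"dy":0.053,"dz":0,"rx":0,"ry":0,"rz":0,"jaw":0.4},{"dx":0.013,"dy":0.053,"dz":0,"rx":0,"ry":0,"rz":0,"jaw":0.4},{"dx":0.01,"dy":0.045,"dz":0,"rx":0,"ry":0,"rz":0,"jaw":0.4}])

```text
clock: 2.7
tool_pos: [0.5853, -0.2545, 0.271]
ee_rot: [0.607, 0.795, -0.0, -0.0]
contact_force: [0.2, -0.9, 0.1]
opening: 0.0514
finger_force: 0.0
```

Run:
```python
from h import *
delta(.5817,-.2485,.2,105.4)
d=cap('wrist'); save('w2',d['frame'])
```

```text
t 2.70 tcp [ 0.5853 -0.2545  0.271 ] psi 105.3 tilt [-0.0002  0.0001] q [-0.52  0.5   0.27  1.34  0.    0.78] F [ 0.2 -0.9  0.1] M [-0.05  0.05 -0.02] open 0.0514
shift first (tool now): [ 0.0067 -0.0019  0.071 ] rz -0.1
turn first, then shift: [ 0.0067 -0.0019  0.071 ]
```

View pics/w2.png

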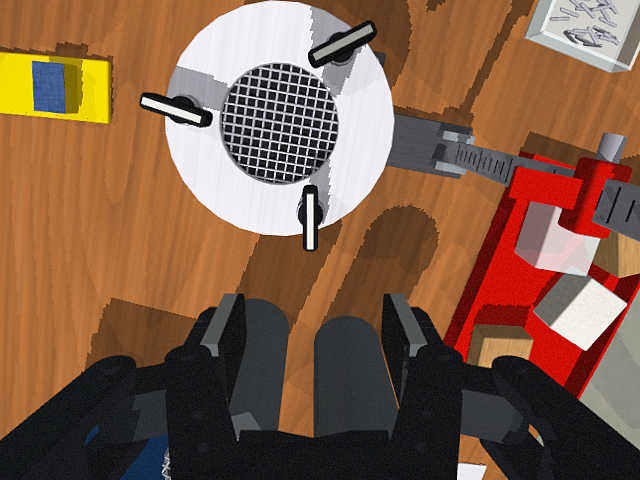

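The wrist view shows: wing3's line (310,190)-(310,249), aligned with the fingers; wing2 (312,62)-(374,27); wing1 (143,98)-(209,120); cursor tip near (512,183). I cast these onto the plane at wing-top height.

Run:
```python
from h import *
d=dict(np.load('wrist.npz')); cs=[]
for n,p in dict(w1=((143,98),(209,120)),w2=((312,62),(374,27)),w3=((310,188),(310,249))).items():
    P=onplane(d,p,.16); c=P.mean(0); v=P[1]-P[0]; cs.append(c); print(n,c.round(4),np.linalg.norm(v).round(4),'dir',np.degrees(np.arctan2(v[1],v[0]))%180)
C=np.mean(cs,0); print('C',C)
for c in cs: w=c-C; print(np.hypot(*w[:2]),np.degrees(np.arctan2(w[1],w[0])))
e=cv2.cvtColor(d['frame'],cv2.COLOR_RGB2GRAY); m=(e>205).astype(np.uint8); m[240:]=0; m[:,420:]=0
k=max(cv2.findContours(m,0,1)[0],key=cv2.contourArea); P=onplane(d,cv2.convexHull(k)[:,0],.128)
A=np.c_[2*P[:,:2],np.ones(len(P))]; s=np.linalg.lstsq(A,(P[:,:2]**2).sum(1),rcond=None)[0]; print('ring',s[:2],np.sqrt(s[2]+s[:2]@s[:2]))
print('tip@.231',onplane(d,[512,183],.231)); delta(*cs[2][:2],.136,105.3)
```

```text
w1 [ 0.4882 -0.2032  0.16  ] 0.0407 dir 176.56189345909237
w2 [ 0.5733 -0.1435  0.16  ] 0.0397 dir 43.77883224505382
w3 [ 0.5824 -0.2473  0.16  ] 0.0398 dir 105.23782703224667
C [ 0.54798253 -0.19801493  0.16      ]
0.059999602880461335 -175.0378580613635
0.06011880940768461 65.04861396220856
0.060137776404269636 -55.09293636766316
ring [ 0.53304478 -0.23008221] 0.04976414143864971
tip@.231 [[ 0.66102226 -0.18865933  0.231     ]]
t 2.75 tcp [ 0.589  -0.2517  0.2703] psi 105.5 tilt [0.0016 0.0018] q [-0.52  0.51  0.27  1.34  0.    0.78] F [-3.1  4.8 -1.7] M [0.25 0.18 0.  ] open 0.0512
shift first (tool now): [ 0.0057 -0.0055  0.1343] rz 0.2
turn first, then shift: [ 0.0057 -0.0055  0.1343]
```

Emit:
arm_command(moves=[{"dx":0.0065,"dy":0.0006,"dz":0,"rx":0,"ry":0,"rz":0,"jaw":0.4},{"dx":0,"dy":0,"dz":0.01,"rx":0,"ry":0,"rz":0,"jaw":0.4},{"dx":0,"dy":0,"dz":0.02,"rx":0,"ry":0,"rz":0,"jaw":0.4},{"dx":0,"dy":0,"dz":0.02,"rx":0,"ry":0,"rz":0,"jaw":0.4},{"dx":0,"dy":0,"dz":0.02,"rx":0,"ry":0,"rz":0,"jaw":0.4},{"dx":0,"dy":0,"dz":0.02,"rx":0,"ry":0,"rz":0,"jaw":0.4},{"dx":0,"dy":0,"dz":0.02,"rx":0,"ry":0,"rz":0,"jaw":0.4},{"dx":0,"dy":0,"dz":0.015,"rx":0,"ry":0,"rz":0,"jaw":0.4},{"dx":0,"dy":0,"dz":0.01,"rx":0,"ry":0,"rz":0,"jaw":0.4},{"dx":0,"dy":0,"dz":0,"rx":0,"ry":0,"rz":0,"jaw":0.4}])

```text
clock: 4.0
tool_pos: [0.5821, -0.2495, 0.1358]
ee_rot: [0.607, 0.795, -0.0, -0.0]
contact_force: [-0.6, 0.7, 0.2]
opening: 0.0516
finger_force: 0.0
```

Run:
```python
from h import *
delta(.5824,-.2485,.136,35)
```

```text
t 4.00 tcp [ 0.5821 -0.2495  0.1358] psi 105.3 tilt [-0.0008  0.0004] q [-0.52  0.56  0.01  1.02 -0.    0.78] F [-0.6  0.7  0.2] M [-0.   -0.02  0.  ] open 0.0516
shift first (tool now): [ 0.0009  0.0005 -0.0002] rz 70.3
turn first, then shift: [ 0.0008 -0.0007 -0.0002]
```

Emit:
arm_command(moves=[{"dx":0.001,"dy":0,"dz":0,"rx":0,"ry":0,"rz":0,"jaw":1},{"dx":0,"dy":0,"dz":0,"rx":0,"ry":0,"rz":0,"jaw":1},{"dx":0,"dy":0,"dz":0,"rx":0,"ry":0,"rz":0,"jaw":1},{"dx":0,"dy":0,"dz":0,"rx":0,"ry":0,"rz":0,"jaw":1},{"dx":0,"dy":0,"dz":0,"rx":0,"ry":0,"rz":0,"jaw":1},{"dx":0,"dy":0,"dz":0,"rx":0,"ry":0,"rz":5,"jaw":1},{"dx":0,"dy":0,"dz":0,"rx":0,"ry":0,"rz":9,"jaw":1},{"dx":0,"dy":0,"dz":0,"rx":0,"ry":0,"rz":9,"jaw":1},{"dx":0,"dy":0,"dz":0,"rx":0,"ry":0,"rz":9,"jaw":1},{"dx":0,"dy":0,"dz":0,"rx":0,"ry":0,"rz":9,"jaw":1}])

```text
clock: 5.25
tool_pos: [0.5816, -0.2501, 0.1393]
ee_rot: [0.848, 0.529, -0.001, 0.002]
contact_force: [-11.7, -2.5, 22.0]
opening: 0.0127
finger_force: 51.5
```

Run:
```python
from h import *
delta(.5824,-.2485,.136,35)
```

```text
t 5.25 tcp [ 0.5816 -0.2501  0.1393] psi 63.9 tilt [-0.0001 -0.004 ] q [-0.52  0.55  0.01  1.02 -0.    1.51] F [-11.7  -2.5  22. ] M [-0.46  2.79  0.11] open 0.0127
shift first (tool now): [ 0.0018 -0.      0.0033] rz 28.9
turn first, then shift: [ 0.0016 -0.0009  0.0033]
```

Emit:
arm_command(moves=[{"dx":0,"dy":0,"dz":-0.004,"rx":0,"ry":0,"rz":8,"jaw":1},{"dx":0,"dy":0,"dz":0,"rx":0,"ry":0,"rz":8,"jaw":1},{"dx":0,"dy":0,"dz":0,"rx":0,"ry":0,"rz":8,"jaw":1},{"dx":0,"dy":0,"dz":0,"rx":0,"ry":0,"rz":5,"jaw":1},{"dx":0,"dy":0,"dz":0,"rx":0,"ry":0,"rz":3,"jaw":1},{"dx":0,"dy":0,"dz":0,"rx":0,"ry":0,"rz":0,"jaw":1},{"dx":0,"dy":0,"dz":0,"rx":0,"ry":0,"rz":0,"jaw":1},{"dx":0,"dy":0,"dz":0,"rx":0,"ry":0,"rz":0,"jaw":1},{"dx":0,"dy":0,"dz":0,"rx":0,"ry":0,"rz":0,"jaw":1},{"dx":0,"dy":0,"dz":0,"rx":0,"ry":0,"rz":0,"jaw":1}])

```text
clock: 6.5
tool_pos: [0.5813, -0.2498, 0.1398]
ee_rot: [0.961, 0.278, -0.001, 0.001]
contact_force: [-3.1, -6.2, -6.2]
opening: 0.0124
finger_force: 50.9
```

Run:
```python
from h import *
delta(.5824,-.2485,.136,35)
```

```text
t 6.50 tcp [ 0.5813 -0.2498  0.1398] psi 32.3 tilt [-0.0024 -0.0022] q [-0.52  0.55  0.01  1.03 -0.    2.06] F [-3.1 -6.2 -6.2] M [-1.4   0.8   0.35] open 0.0124
shift first (tool now): [ 0.0016 -0.0005  0.0038] rz -2.7
turn first, then shift: [ 0.0017 -0.0004  0.0038]
```

Emit:
arm_command(moves=[{"dx":0,"dy":0,"dz":0,"rx":0,"ry":0,"rz":3,"jaw":1},{"dx":0,"dy":0,"dz":0,"rx":0,"ry":0,"rz":3,"jaw":1},{"dx":0,"dy":0,"dz":0,"rx":0,"ry":0,"rz":0,"jaw":1},{"dx":0,"dy":0,"dz":0,"rx":0,"ry":0,"rz":0,"jaw":1},{"dx":0,"dy":0,"dz":0,"rx":0,"ry":0,"rz":0,"jaw":0.4},{"dx":0,"dy":0,"dz":0,"rx":0,"ry":0,"rz":0,"jaw":0.4},{"dx":0,"dy":0,"dz":0,"rx":0,"ry":0,"rz":0,"jaw":0.4},{"dx":0,"dy":0,"dz":-0.02,"rx":0,"ry":0,"rz":0,"jaw":0.4},{"dx":0,"dy":0,"dz":-0.04,"rx":0,"ry":0,"rz":0,"jaw":0.4},{"dx":0,"dy":0,"dz":-0.03,"rx":0,"ry":0,"rz":0,"jaw":0.4}])

```text
clock: 7.75
tool_pos: [0.5826, -0.2484, 0.2321]
ee_rot: [0.974, 0.227, 0.0, 0.0]
contact_force: [0.9, -0.0, 0.4]
opening: 0.0511
finger_force: 0.0
```

Run:
```python
from h import *
delta(.485,-.2034,.225,176.6)
d=cap('wrist'); save('w3',d['frame'])
```

```text
t 7.75 tcp [ 0.5826 -0.2484  0.2321] psi 26.3 tilt [ 0.0011 -0.0005] q [-0.52  0.5   0.17  1.24  0.    2.16] F [ 0.9 -0.   0.4] M [-0.02 -0.04  0.01] open 0.0511
shift first (tool now): [-0.0676 -0.0836  0.007 ] rz -150.3
turn first, then shift: [0.1002 0.0392 0.007 ]
```

View pics/w3.png

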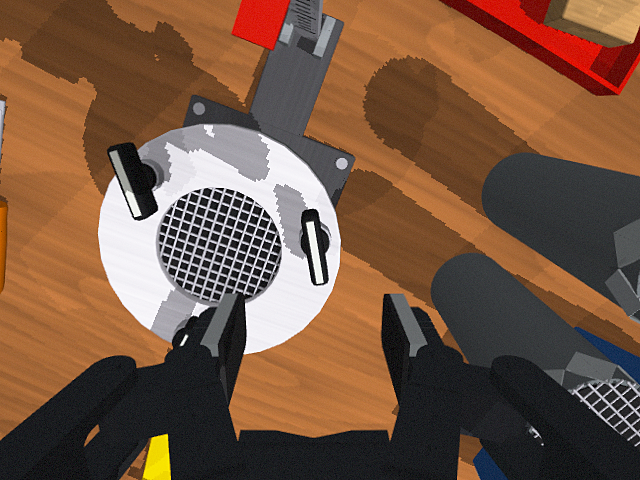

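wing3's line (308,211)-(320,283) is tilted about 9° from the fingers at ψ = 26.3°. So its direction is about 35.5°, which is home (expected 35°). Next is wing1.

Emit:
arm_command(moves=[{"dx":-0.034,"dy":-0.042,"dz":0,"rx":0,"ry":0,"rz":0,"jaw":0.4},{"dx":-0.0336,"dy":-0.0416,"dz":0,"rx":0,"ry":0,"rz":0,"jaw":0.4},{"dx":0,"dy":0,"dz":0,"rx":0,"ry":0,"rz":-10,"jaw":0.4},{"dx":0,"dy":0,"dz":0,"rx":0,"ry":0,"rz":-10,"jaw":0.4},{"dx":0,"dy":0,"dz":0,"rx":0,"ry":0,"rz":-10,"jaw":0.4},{"dx":0,"dy":0,"dz":0,"rx":0,"ry":0,"rz":-10,"jaw":0.4},{"dx":0,"dy":0,"dz":0,"rx":0,"ry":0,"rz":-10,"jaw":0.4},{"dx":0,"dy":0,"dz":0,"rx":0,"ry":0,"rz":-10,"jaw":0.4},{"dx":0,"dy":0,"dz":0,"rx":0,"ry":0,"rz":-10,"jaw":0.4},{"dx":0,"dy":0,"dz":0,"rx":0,"ry":0,"rz":-10,"jaw":0.4}])

```text
clock: 9.05
tool_pos: [0.4848, -0.2033, 0.2304]
ee_rot: [0.598, 0.802, 0.0, 0.0]
contact_force: [-0.5, 0.2, -0.3]
opening: 0.0513
finger_force: 0.0
```

Emit:
arm_command(moves=[{"dx":0,"dy":0,"dz":0,"rx":0,"ry":0,"rz":-10,"jaw":0.4},{"dx":0,"dy":0,"dz":0,"rx":0,"ry":0,"rz":-10,"jaw":0.4},{"dx":0,"dy":0,"dz":0,"rx":0,"ry":0,"rz":-10,"jaw":0.4},{"dx":0,"dy":0,"dz":0,"rx":0,"ry":0,"rz":-10,"jaw":0.4},{"dx":0,"dy":0,"dz":0,"rx":0,"ry":0,"rz":-10,"jaw":0.4},{"dx":0,"dy":0,"dz":0,"rx":0,"ry":0,"rz":-10,"jaw":0.4},{"dx":0,"dy":0,"dz":0,"rx":0,"ry":0,"rz":-10,"jaw":0.4},{"dx":0,"dy":0,"dz":0,"rx":0,"ry":0,"rz":0,"jaw":0.4},{"dx":0,"dy":0,"dz":0,"rx":0,"ry":0,"rz":0,"jaw":0.4},{"dx":0,"dy":0,"dz":0,"rx":0,"ry":0,"rz":0,"jaw":0.4}])

```text
clock: 10.3
tool_pos: [0.4847, -0.2034, 0.2303]
ee_rot: [0.034, 0.999, -0.0, 0.0]
contact_force: [-0.0, 0.6, 0.4]
opening: 0.0512
finger_force: 0.0
```

Run:
```python
from h import *
delta(.4855,-.2033,.141,176.6)
d=cap('wrist')
```

```text
t 10.30 tcp [ 0.4847 -0.2034  0.2303] psi 176.2 tilt [ 0. -0.] q [-0.54  0.29 -0.15  1.12  0.   -0.47] F [-0.   0.6  0.4] M [-0.04  0.04  0.05] open 0.0512
shift first (tool now): [-0.0008  0.0002  0.0893] rz -0.4
turn first, then shift: [-0.0008  0.0002  0.0893]
```

Emit:
arm_command(moves=[{"dx":-0.0005,"dy":0,"dz":0.02,"rx":0,"ry":0,"rz":0,"jaw":0.4},{"dx":0,"dy":0,"dz":0.025,"rx":0,"ry":0,"rz":0,"jaw":0.4},{"dx":0,"dy":0,"dz":0.025,"rx":0,"ry":0,"rz":0,"jaw":0.4},{"dx":0,"dy":0,"dz":0.015,"rx":0,"ry":0,"rz":0,"jaw":0.4},{"dx":0,"dy":0,"dz":0.004,"rx":0,"ry":0,"rz":0,"jaw":0.4},{"dx":0,"dy":0,"dz":0,"rx":0,"ry":0,"rz":0,"jaw":1},{"dx":0,"dy":0,"dz":0,"rx":0,"ry":0,"rz":0,"jaw":1},{"dx":0,"dy":0,"dz":0,"rx":0,"ry":0,"rz":0,"jaw":1},{"dx":0,"dy":0,"dz":0,"rx":0,"ry":0,"rz":0,"jaw":1},{"dx":0,"dy":0,"dz":0,"rx":0,"ry":0,"rz":0,"jaw":1}])

```text
clock: 11.6
tool_pos: [0.4857, -0.2048, 0.1424]
ee_rot: [0.033, 0.999, -0.001, 0.001]
contact_force: [-1.7, -5.2, 2.1]
opening: 0.0114
finger_force: 48.8
```

Emit:
arm_command(moves=[{"dx":0,"dy":0,"dz":0,"rx":0,"ry":0,"rz":6,"jaw":1},{"dx":0,"dy":0,"dz":0,"rx":0,"ry":0,"rz":9,"jaw":1},{"dx":0,"dy":0,"dz":0,"rx":0,"ry":0,"rz":9,"jaw":1},{"dx":0,"dy":0,"dz":0,"rx":0,"ry":0,"rz":9,"jaw":1},{"dx":0,"dy":0,"dz":0,"rx":0,"ry":0,"rz":9,"jaw":1},{"dx":0,"dy":0,"dz":0,"rx":0,"ry":0,"rz":9,"jaw":1},{"dx":0,"dy":0,"dz":0,"rx":0,"ry":0,"rz":9,"jaw":1},{"dx":0,"dy":0,"dz":0,"rx":0,"ry":0,"rz":9,"jaw":1},{"dx":0,"dy":0,"dz":0,"rx":0,"ry":0,"rz":9,"jaw":1},{"dx":0,"dy":0,"dz":0,"rx":0,"ry":0,"rz":3,"jaw":1}])

```text
clock: 12.85
tool_pos: [0.4846, -0.2069, 0.1438]
ee_rot: [0.676, 0.737, -0.003, 0.002]
contact_force: [-13.3, -14.5, 18.7]
opening: 0.0088
finger_force: 77.3
```

Run:
```python
from h import *
delta(.4855,-.2033,.141,95)
```

```text
t 12.85 tcp [ 0.4846 -0.2069  0.1438] psi 95.0 tilt [-0.0006 -0.0076] q [-0.54  0.36 -0.3   0.91 -0.01  0.95] F [-13.3 -14.5  18.7] M [-3.25  2.71  0.19] open 0.0088
shift first (tool now): [0.0035 0.0012 0.0027] rz -0.0
turn first, then shift: [0.0035 0.0012 0.0027]
```

Emit:
arm_command(moves=[{"dx":0,"dy":0,"dz":-0.002,"rx":0,"ry":0,"rz":3,"jaw":1},{"dx":0,"dy":0,"dz":0,"rx":0,"ry":0,"rz":3,"jaw":1},{"dx":0,"dy":0,"dz":0,"rx":0,"ry":0,"rz":0,"jaw":1},{"dx":0,"dy":0,"dz":0,"rx":0,"ry":0,"rz":0,"jaw":1},{"dx":0,"dy":0,"dz":0,"rx":0,"ry":0,"rz":0,"jaw":0.4},{"dx":0,"dy":0,"dz":0,"rx":0,"ry":0,"rz":0,"jaw":0.4},{"dx":0,"dy":0,"dz":0,"rx":0,"ry":0,"rz":0,"jaw":0.4},{"dx":0,"dy":0,"dz":-0.02,"rx":0,"ry":0,"rz":0,"jaw":0.4},{"dx":0,"dy":0,"dz":-0.04,"rx":0,"ry":0,"rz":0,"jaw":0.4},{"dx":0,"dy":0,"dz":-0.03,"rx":0,"ry":0,"rz":0,"jaw":0.4}])

```text
clock: 14.1
tool_pos: [0.4855, -0.2033, 0.2347]
ee_rot: [0.711, 0.703, 0.0, 0.0]
contact_force: [1.7, 0.1, -0.6]
opening: 0.0516
finger_force: 0.0
```

Run:
```python
from h import *
d=cap('wrist'); save('w4',d['frame'])
delta(.573,-.142,.225,223.5)
```

```text
t 14.15 tcp [ 0.4869 -0.2041  0.2383] psi 89.3 tilt [ 0.0048 -0.0026] q [-0.54  0.29 -0.14  1.14  0.    1.05] F [ 1.  -0.9  2.7] M [-0.09 -0.06  0.03] open 0.0515
shift first (tool now): [0.0632 0.0853 0.0135] rz -134.2
turn first, then shift: [-0.1052 -0.0142  0.0135]
```

View pics/w4.png

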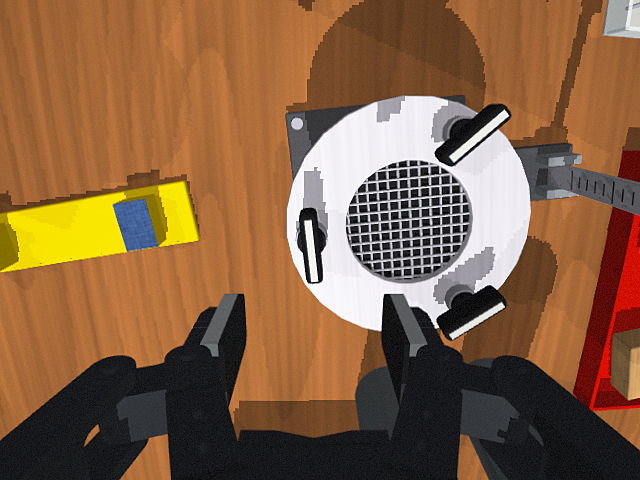

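wing1's line is now (303,209)-(315,281), wing3's (440,336)-(505,294), and wing2's, not yet turned, (442,163)-(508,108). I check the angles in figures.

Run:
```python
from h import *
d=dict(np.load('wrist.npz'))
for n,p in dict(w1=((303,209),(315,281)),w2=((443,162),(508,108)),w3=((440,336),(505,294))).items():
    P=onplane(d,p,.16); c=P.mean(0); v=P[1]-P[0]; print(n,c.round(4),np.linalg.norm(v).round(4),'dir',np.degrees(np.arctan2(v[1],v[0]))%180)
P=onplane(d,[(390,97),(290,215),(385,331),(530,215),(450,322)],.128);print(P.round(4))
```

```text
w1 [ 0.4843 -0.201   0.16  ] 0.0423 dir 98.1552703556121
w2 [ 0.5708 -0.1419  0.16  ] 0.042 dir 40.80749167684378
w3 [ 0.5796 -0.2453  0.16  ] 0.0449 dir 36.620752279304526
[[ 0.5316 -0.1221  0.128 ]
 [ 0.4723 -0.1914  0.128 ]
 [ 0.5345 -0.2733  0.128 ]
 [ 0.6233 -0.193   0.128 ]
 [ 0.5785 -0.2673  0.128 ]]
```

Emit:
arm_command(moves=[{"dx":0.03,"dy":0.04,"dz":0,"rx":0,"ry":0,"rz":0,"jaw":0.4},{"dx":0.033,"dy":0.045,"dz":0,"rx":0,"ry":0,"rz":0,"jaw":0.4},{"dx":0,"dy":0,"dz":0,"rx":0,"ry":0,"rz":-10,"jaw":0.4},{"dx":0,"dy":0,"dz":0,"rx":0,"ry":0,"rz":-10,"jaw":0.4},{"dx":0,"dy":0,"dz":0,"rx":0,"ry":0,"rz":-10,"jaw":0.4},{"dx":0,"dy":0,"dz":0,"rx":0,"ry":0,"rz":-10,"jaw":0.4},{"dx":0,"dy":0,"dz":0,"rx":0,"ry":0,"rz":-10,"jaw":0.4},{"dx":0,"dy":0,"dz":0,"rx":0,"ry":0,"rz":-10,"jaw":0.4},{"dx":0,"dy":0,"dz":0,"rx":0,"ry":0,"rz":-10,"jaw":0.4},{"dx":0,"dy":0,"dz":0,"rx":0,"ry":0,"rz":-10,"jaw":0.4}])

```text
clock: 15.4
tool_pos: [0.571, -0.1413, 0.233]
ee_rot: [0.09, 0.996, 0.0, -0.0]
contact_force: [0.5, 0.9, -1.0]
opening: 0.0513
finger_force: 0.0
```

Emit:
arm_command(moves=[{"dx":0,"dy":0,"dz":0,"rx":0,"ry":0,"rz":-10,"jaw":0.4},{"dx":0,"dy":0,"dz":0,"rx":0,"ry":0,"rz":-10,"jaw":0.4},{"dx":0,"dy":0,"dz":0,"rx":0,"ry":0,"rz":-10,"jaw":0.4},{"dx":0,"dy":0,"dz":0,"rx":0,"ry":0,"rz":-10,"jaw":0.4},{"dx":0,"dy":0,"dz":0,"rx":0,"ry":0,"rz":-10,"jaw":0.4},{"dx":0,"dy":0,"dz":0,"rx":0,"ry":0,"rz":-4,"jaw":0.4},{"dx":0,"dy":0,"dz":0,"rx":0,"ry":0,"rz":0,"jaw":0.4},{"dx":0,"dy":0,"dz":0,"rx":0,"ry":0,"rz":0,"jaw":0.4},{"dx":0,"dy":0,"dz":0,"rx":0,"ry":0,"rz":0,"jaw":0.4},{"dx":0,"dy":0,"dz":0,"rx":0,"ry":0,"rz":0,"jaw":0.4}])

```text
clock: 16.65
tool_pos: [0.571, -0.1415, 0.2333]
ee_rot: [-0.369, 0.93, -0.0, 0.0]
contact_force: [-0.3, -0.5, 0.0]
opening: 0.0511
finger_force: 0.0
```

Run:
```python
from h import *
delta(.573,-.142,.141,223)
```

```text
t 16.65 tcp [ 0.571  -0.1415  0.2333] psi -136.7 tilt [ 0. -0.] q [-0.37  0.41  0.03  1.19 -0.   -1.12] F [-0.3 -0.5  0. ] M [0.02 0.02 0.02] open 0.0511
shift first (tool now): [-0.0011 -0.0017  0.0923] rz 0.3
turn first, then shift: [-0.0011 -0.0017  0.0923]
```

Emit:
arm_command(moves=[{"dx":-0.001,"dy":-0.001,"dz":0.02,"rx":0,"ry":0,"rz":0,"jaw":0.4},{"dx":0,"dy":0,"dz":0.025,"rx":0,"ry":0,"rz":0,"jaw":0.4},{"dx":0,"dy":0,"dz":0.025,"rx":0,"ry":0,"rz":0,"jaw":0.4},{"dx":0,"dy":0,"dz":0.016,"rx":0,"ry":0,"rz":0,"jaw":0.4},{"dx":0,"dy":0,"dz":0.005,"rx":0,"ry":0,"rz":0,"jaw":0.4},{"dx":0,"dy":0,"dz":0,"rx":0,"ry":0,"rz":0,"jaw":1},{"dx":0,"dy":0,"dz":0,"rx":0,"ry":0,"rz":0,"jaw":1},{"dx":0,"dy":0,"dz":0,"rx":0,"ry":0,"rz":0,"jaw":1},{"dx":0,"dy":0,"dz":0,"rx":0,"ry":0,"rz":0,"jaw":1},{"dx":0,"dy":0,"dz":0,"rx":0,"ry":0,"rz":0,"jaw":1}])

```text
clock: 17.9
tool_pos: [0.5731, -0.1415, 0.144]
ee_rot: [-0.369, 0.929, -0.0, 0.001]
contact_force: [-0.9, 1.7, 8.8]
opening: 0.0085
finger_force: 70.8
```

Emit:
arm_command(moves=[{"dx":0,"dy":0,"dz":0,"rx":0,"ry":0,"rz":6,"jaw":1},{"dx":0,"dy":0,"dz":0,"rx":0,"ry":0,"rz":9,"jaw":1},{"dx":0,"dy":0,"dz":0,"rx":0,"ry":0,"rz":9,"jaw":1},{"dx":0,"dy":0,"dz":0,"rx":0,"ry":0,"rz":9,"jaw":1},{"dx":0,"dy":0,"dz":0,"rx":0,"ry":0,"rz":9,"jaw":1},{"dx":0,"dy":0,"dz":0,"rx":0,"ry":0,"rz":9,"jaw":1},{"dx":0,"dy":0,"dz":0,"rx":0,"ry":0,"rz":9,"jaw":1},{"dx":0,"dy":0,"dz":0,"rx":0,"ry":0,"rz":6,"jaw":1},{"dx":0,"dy":0,"dz":0,"rx":0,"ry":0,"rz":3,"jaw":1},{"dx":0,"dy":0,"dz":0,"rx":0,"ry":0,"rz":0,"jaw":1}])

```text
clock: 19.15
tool_pos: [0.5735, -0.1435, 0.144]
ee_rot: [0.223, 0.975, -0.002, 0.002]
contact_force: [-0.4, -6.3, 5.3]
opening: 0.0088
finger_force: 76.5
```

Run:
```python
from h import *
delta(.573,-.142,.141,155)
```

```text
t 19.15 tcp [ 0.5735 -0.1435  0.144 ] psi 154.2 tilt [ 0.0027 -0.0038] q [-0.37  0.47 -0.12  0.98 -0.    0.08] F [-0.4 -6.3  5.3] M [-1.37  0.23  0.52] open 0.0088
shift first (tool now): [0.0011 0.0011 0.003 ] rz -0.8
turn first, then shift: [0.0011 0.0011 0.003 ]
```

Emit:
arm_command(moves=[{"dx":0,"dy":0,"dz":-0.002,"rx":0,"ry":0,"rz":3,"jaw":1},{"dx":0,"dy":0,"dz":0,"rx":0,"ry":0,"rz":3,"jaw":1},{"dx":0,"dy":0,"dz":0,"rx":0,"ry":0,"rz":0,"jaw":1},{"dx":0,"dy":0,"dz":0,"rx":0,"ry":0,"rz":0,"jaw":1},{"dx":0,"dy":0,"dz":0,"rx":0,"ry":0,"rz":0,"jaw":0.4},{"dx":0,"dy":0,"dz":0,"rx":0,"ry":0,"rz":0,"jaw":0.4},{"dx":0,"dy":0,"dz":0,"rx":0,"ry":0,"rz":0,"jaw":0.4},{"dx":0,"dy":0,"dz":-0.03,"rx":0,"ry":0,"rz":0,"jaw":0.4},{"dx":0,"dy":0,"dz":-0.05,"rx":0,"ry":0,"rz":0,"jaw":0.4},{"dx":0,"dy":0,"dz":-0.03,"rx":0,"ry":0,"rz":0,"jaw":0.4}])

```text
clock: 20.4
tool_pos: [0.573, -0.1416, 0.2569]
ee_rot: [0.273, 0.962, -0.0, 0.001]
contact_force: [-0.0, 0.3, -0.7]
opening: 0.0512
finger_force: 0.0
```

Emit:
arm_command(moves=[{"dx":-0.03,"dy":0.02,"dz":-0.02,"rx":0,"ry":0,"rz":0,"jaw":0.4},{"dx":-0.03,"dy":0.02,"dz":-0.02,"rx":0,"ry":0,"rz":0,"jaw":0.4},{"dx":-0.01,"dy":0,"dz":0,"rx":0,"ry":0,"rz":0,"jaw":0.1},{"dx":0,"dy":0,"dz":0,"rx":0,"ry":0,"rz":0,"jaw":0.1},{"dx":0,"dy":0,"dz":0,"rx":0,"ry":0,"rz":0,"jaw":0.1},{"dx":0,"dy":0,"dz":0,"rx":0,"ry":0,"rz":0,"jaw":0.1},{"dx":0,"dy":0,"dz":0,"rx":0,"ry":0,"rz":0,"jaw":0.1},{"dx":0,"dy":0,"dz":0,"rx":0,"ry":0,"rz":0,"jaw":0.1},{"dx":0,"dy":0,"dz":0,"rx":0,"ry":0,"rz":0,"jaw":0.1},{"dx":0,"dy":0,"dz":0,"rx":0,"ry":0,"rz":0,"jaw":0.1}])

```text
clock: 21.65
tool_pos: [0.653, -0.1444, 0.2943]
ee_rot: [0.273, 0.962, -0.0, -0.0]
contact_force: [-0.8, -0.6, -0.6]
opening: 0.0768
finger_force: 0.0
```

Run:
```python
from h import *
delta(.51,.195,.15,191)
d=cap('wrist'); save('w5',d['frame'])
```

```text
t 21.65 tcp [ 0.653  -0.1444  0.2943] psi 148.3 tilt [-0. -0.] q [-0.33  0.57  0.44  1.44 -0.    0.23] F [-0.8 -0.6 -0.6] M [-0.   -0.01  0.01] open 0.0768
shift first (tool now): [0.3001 0.2135 0.1443] rz -42.7
turn first, then shift: [0.0756 0.3604 0.1443]
```

View pics/w5.png

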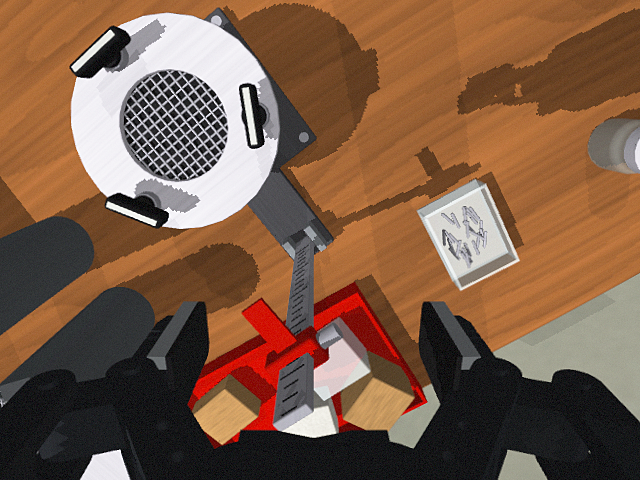

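All three wings are visible: w1 about (72,72)-(124,31), w2 (243,87)-(255,147), w3 (108,197)-(164,226). The cursor tip edge is (242,311)-(262,299), untouched. I check the wing angles and the tip height.

Run:
```python
from h import *
d=dict(np.load('wrist.npz')); g=cv2.cvtColor(d['frame'],cv2.COLOR_RGB2HSV)
# dark wing outlines -> min area rect of wing top+side is ambiguous; use white line: bright pixels enclosed by the closed dark wing
bl=(g[...,2]<60).astype(np.uint8)
for n,(x,y) in dict(w1=(99,52),w2=(251,117),w3=(137,210)).items():
    w=np.s_[max(y-34,0):y+34,max(x-34,0):x+34]
    b=cv2.morphologyEx(bl[w],cv2.MORPH_CLOSE,np.ones((9,9)))&(1-bl[w])
    b&=(g[w][...,2]>150)
    nn,L,st,ce=cv2.connectedComponentsWithStats(b.astype(np.uint8))
    i=1+np.argmax(st[1:,4]); yy,xx=np.nonzero(L==i); P=onplane(d,np.c_[xx+max(x-34,0),yy+max(y-34,0)],.16)
    c=P.mean(0); v=np.linalg.svd(P-c)[2][0]; print(n,st[i,4],c.round(4),'len',np.ptp((P-c)@v).round(4),'dir',np.degrees(np.arctan2(v[1],v[0]))%180)
for p in dict(w1=((72,74),(126,30)),w2=((244,87),(256,147)),w3=((108,197),(164,226))).values():
    P=onplane(d,p,.16); v=P[1]-P[0]; print(P.mean(0).round(4),np.degrees(np.arctan2(v[1],v[0]))%180)
# tip triangulated with scene+top
T=[(d,(252,305))]
s=cap('scene');t=cap('top')
T+= [(dict(np.load('scene.npz')),(np.array([262,124])/5+[180,165]))]
A=np.zeros((3,3));B=np.zeros(3)
for c,p in T:
    r=(rays(c,p)@c['R'])[0]; r/=np.linalg.norm(r); o=-c['R'].T@c['t']; M=np.eye(3)-np.outer(r,r); A+=M;B+=M@o
print('tip',np.linalg.solve(A,B)); 
for z in(.225,.23,.235,.24): print(z,onplane(d,(252,305),z), onplane(T[1][0],T[1][1],z))
```

```text
w1 385 [ 0.4854 -0.2042  0.16  ] len 0.0361 dir 95.31705366808536
w2 379 [ 0.5724 -0.142   0.16  ] len 0.036 dir 155.41374868693222
w3 295 [ 0.5828 -0.2489  0.16  ] len 0.0362 dir 35.1603413463801
[ 0.4885 -0.2014  0.16  ] 91.5203129677442
[ 0.5738 -0.1423  0.16  ] 157.82007386353052
[ 0.5837 -0.2449  0.16  ] 29.141251693152956
tip [ 0.65823327 -0.18502667  0.2336289 ]
0.225 [[ 0.66279275 -0.18982616  0.225     ]] [[ 0.65128265 -0.19843443  0.225     ]]
0.23 [[ 0.66108451 -0.18780786  0.23      ]] [[ 0.65489803 -0.18919507  0.23      ]]
0.235 [[ 0.65937627 -0.18578955  0.235     ]] [[ 0.65851341 -0.17995571  0.235     ]]
0.24 [[ 0.65766803 -0.18377125  0.24      ]] [[ 0.6621288  -0.17071635  0.24      ]]
```

Run:
```python
from h import *
d=dict(np.load('wrist.npz')); h=cv2.cvtColor(d['frame'],cv2.COLOR_RGB2HSV)
def stat(n,m):
    ys,xs=np.nonzero(m); Q=bydepth(d,np.c_[xs,ys]); print(n,len(xs),np.percentile(Q[:,2],[5,25,50,75,95]).round(4)); return xs,ys,Q
red=(((h[...,0]<6)|(h[...,0]>174))&(h[...,1]>150)&(h[...,2]>100)); red[:295]=0; red[350:]=0; red[:,:235]=0; red[:,335:]=0
xs,ys,Q=stat('red',red)
k=(Q[:,2]>.2)&(Q[:,2]<.26); C=np.array([.5469,-.1984]); u=np.array([np.cos(np.radians(5.3)),np.sin(np.radians(5.3))])
r=(Q[:,:2]-C)@u
for a in np.arange(.108,.17,.006):
    s=k&(r>a)&(r<a+.006)
    if s.sum()>5: print('r %.3f'%a,s.sum(),np.percentile(Q[s,2],[10,50,90]).round(4))
m=(h[...,1]<40)&(h[...,2]>215); m[240:]=0;m[:,300:]=0; 
stat('ring',m)
import itertools
ys,xs=np.mgrid[100:135,247:255]; Q=bydepth(d,np.c_[xs.ravel(),ys.ravel()]); print('wing2',np.percentile(Q[:,2],[50,75,90]))
```

```text
red 2341 [0.0026 0.0285 0.232  0.2327 0.2384]
r 0.108 7 [0.2312 0.232  0.2328]
r 0.114 265 [0.2313 0.2323 0.233 ]
r 0.120 252 [0.2315 0.2322 0.2331]
r 0.126 245 [0.2315 0.2323 0.233 ]
r 0.132 246 [0.2314 0.2322 0.233 ]
r 0.138 236 [0.2316 0.2322 0.233 ]
r 0.144 318 [0.231  0.2366 0.2391]
r 0.150 71 [0.2374 0.2384 0.2393]
ring 20535 [0.1239 0.1263 0.1269 0.1274 0.1449]
wing2 [0.15936415 0.16002664 0.16048409]
```

Emit:
arm_command(moves=[{"dx":0,"dy":0,"dz":-0.02,"rx":0,"ry":0,"rz":0,"jaw":0.1},{"dx":0,"dy":0,"dz":-0.02,"rx":0,"ry":0,"rz":0,"jaw":0.1},{"dx":0.03,"dy":0.02,"dz":0,"rx":0,"ry":0,"rz":0,"jaw":0.1},{"dx":0.03,"dy":0.02,"dz":0,"rx":0,"ry":0,"rz":0,"jaw":0.1},{"dx":0,"dy":0,"dz":0,"rx":0,"ry":0,"rz":-10.5,"jaw":0.1},{"dx":0,"dy":0,"dz":0,"rx":0,"ry":0,"rz":-10.5,"jaw":0.1},{"dx":0,"dy":0,"dz":0,"rx":0,"ry":0,"rz":-10.5,"jaw":0.1},{"dx":0,"dy":0,"dz":0,"rx":0,"ry":0,"rz":-10.5,"jaw":0.1},{"dx":-0.02,"dy":0.05,"dz":0,"rx":0,"ry":0,"rz":0,"jaw":0.1},{"dx":-0.02,"dy":0.05,"dz":0,"rx":0,"ry":0,"rz":0,"jaw":0.1}])

```text
clock: 23.05
tool_pos: [0.6447, 0.0274, 0.3344]
ee_rot: [-0.089, 0.996, -0.0, 0.0]
contact_force: [0.4, 0.6, -0.7]
opening: 0.0769
finger_force: 0.0
```

Run:
```python
from h import *
delta(.60,.215,.25,191)
```

```text
t 23.05 tcp [0.6447 0.0274 0.3344] psi -169.8 tilt [0.0003 0.    ] q [-0.07  0.52  0.46  1.51  0.   -0.25] F [ 0.4  0.6 -0.7] M [ 0.02 -0.02  0.01] open 0.0769
shift first (tool now): [0.0109 0.1926 0.0844] rz -0.8
turn first, then shift: [0.0082 0.1927 0.0844]
```

Emit:
arm_command(moves=[{"dx":0.003,"dy":0.04,"dz":0.01,"rx":0,"ry":0,"rz":-0.8,"jaw":0.1},{"dx":0.002,"dy":0.04,"dz":0.015,"rx":0,"ry":0,"rz":0,"jaw":0.1},{"dx":0.002,"dy":0.04,"dz":0.015,"rx":0,"ry":0,"rz":0,"jaw":0.1},{"dx":0.002,"dy":0.04,"dz":0.015,"rx":0,"ry":0,"rz":0,"jaw":0.1},{"dx":0,"dy":0.03,"dz":0.015,"rx":0,"ry":0,"rz":0,"jaw":0.1},{"dx":0,"dy":0,"dz":0.01,"rx":0,"ry":0,"rz":0,"jaw":0.1},{"dx":0,"dy":0,"dz":0,"rx":0,"ry":0,"rz":0,"jaw":0.1},{"dx":0,"dy":0,"dz":0,"rx":0,"ry":0,"rz":0,"jaw":0.1},{"dx":0,"dy":0,"dz":0,"rx":0,"ry":0,"rz":0,"jaw":0.1},{"dx":0,"dy":0,"dz":0,"rx":0,"ry":0,"rz":0,"jaw":0.1}])

```text
clock: 24.3
tool_pos: [0.6, 0.2111, 0.2547]
ee_rot: [-0.096, 0.995, 0.0, 0.0]
contact_force: [0.7, 0.3, 0.5]
opening: 0.0765
finger_force: 0.0
```

Run:
```python
from h import *
d=cap('wrist'); save('w6',d['frame'])
delta(.518,.198,.027,191.4)
h=cv2.cvtColor(d['frame'],cv2.COLOR_RGB2HSV)
m=(((h[...,0]<8)|(h[...,0]>172))&(h[...,1]>120)&(h[...,2]<190)&(h[...,2]>40)).astype(np.uint8); m[300:]=0
n,L,st,ce=cv2.connectedComponentsWithStats(m); i=1+np.argmax(st[1:,4]); ys,xs=np.nonzero(L==i)
Q=bydepth(d,np.c_[xs,ys]); print(st[i],np.percentile(Q[:,2],[5,50,90]).round(4))
k=Q[:,2]>np.percentile(Q[:,2],50)-.004; T=Q[k]; c=T.mean(0); v=np.linalg.svd(T-c)[2][0]; v*=np.sign(v[0]); t=(T-c)@v
print('handle',c.round(4),v.round(4),np.degrees(np.arctan2(v[1],v[0])),t.min(),t.max()); e=c+v*np.percentile(t,.5); print('end',e,'grip',e+.09*v,'lens',e+.16*v)
```

```text
t 24.35 tcp [0.5999 0.2113 0.2546] psi -169.0 tilt [0.0005 0.0001] q [ 0.22  0.5   0.22  1.29 -0.    0.03] F [ 0.6  0.8 -0.1] M [0.01 0.02 0.04] open 0.0768
shift first (tool now): [0.0831 0.0027 0.2276] rz -0.4
turn first, then shift: [0.0831 0.0032 0.2276]
[ 311    0   20  107 2055] [0.0421 0.0443 0.0455]
handle [0.4845 0.1948 0.0456] [0.8261 0.1586 0.5408] 10.868285582839597 -0.03491353628885125 0.22598863415496692
end [0.45701734 0.18952908 0.02758912] grip [0.53136194 0.20380292 0.07626291] lens [0.58918552 0.2149048  0.11412031]
```

View pics/w6.png

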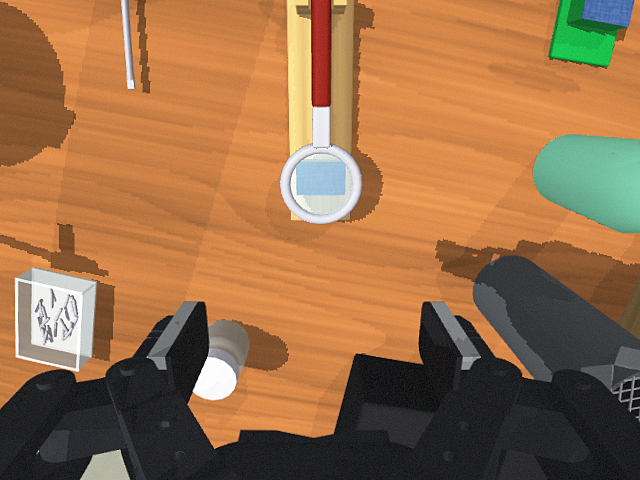

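The wrist view shows the lens at (321,183) and the dark red handle at columns 311-331, running up to (321,20) and almost parallel to the fingers' plane. The handle top is at z 0.045, so the underside is at 0.030.

Run:
```python
from h import *
d=dict(np.load('wrist.npz'))
l=onplane(d,[321,183],.038)[0]; h=onplane(d,[(321,105),(321.,30)],.046); print(l,h)
# rim points for lens
r=onplane(d,[(280,183),(361.5,183),(321,143),(321,224)],.041); print(r.round(4), r[:2].mean(0),np.linalg.norm(r[0]-r[1]))
v=l-h[1]; v[2]=0; v/=np.linalg.norm(v); print(np.degrees(np.arctan2(v[1],v[0])),'grip',l-.07*v)
g=l-.07*v; delta(g[0],g[1],.022,np.degrees(np.arctan2(v[1],v[0]))+180)
```

```text
[0.58822371 0.2160205  0.038     ] [[0.52403984 0.2029741  0.046     ]
 [0.46835282 0.1918088  0.046     ]]
[[0.5945 0.181  0.041 ]
 [0.5809 0.2503 0.041 ]
 [0.5543 0.2091 0.041 ]
 [0.6238 0.2231 0.041 ]] [0.58773046 0.21565887 0.041     ] 0.07060644462567234
11.41905626884712 grip [0.51960933 0.20216167 0.038     ]
t 24.35 tcp [0.5999 0.2113 0.2546] psi -169.0 tilt [0.0005 0.0001] q [ 0.22  0.5   0.22  1.29 -0.    0.03] F [ 0.6  0.8 -0.1] M [0.01 0.02 0.04] open 0.0768
shift first (tool now): [0.0807 0.0065 0.2326] rz -0.4
turn first, then shift: [0.0807 0.007  0.2326]
```

Emit:
arm_command(moves=[{"dx":0.04,"dy":0.0035,"dz":0.02,"rx":0,"ry":0,"rz":-0.4,"jaw":0.2},{"dx":0.0407,"dy":0.0035,"dz":0.03,"rx":0,"ry":0,"rz":0,"jaw":0.2},{"dx":0,"dy":0,"dz":0.035,"rx":0,"ry":0,"rz":0,"jaw":0.3},{"dx":0,"dy":0,"dz":0.035,"rx":0,"ry":0,"rz":0,"jaw":0.3},{"dx":0,"dy":0,"dz":0.035,"rx":0,"ry":0,"rz":0,"jaw":0.3},{"dx":0,"dy":0,"dz":0.03,"rx":0,"ry":0,"rz":0,"jaw":0.3},{"dx":0,"dy":0,"dz":0.03,"rx":0,"ry":0,"rz":0,"jaw":0.3},{"dx":0,"dy":0,"dz":0.016,"rx":0,"ry":0,"rz":0,"jaw":0.3},{"dx":0,"dy":0,"dz":0,"rx":0,"ry":0,"rz":0,"jaw":0.3},{"dx":0,"dy":0,"dz":0,"rx":0,"ry":0,"rz":0,"jaw":0.3}])

```text
clock: 25.6
tool_pos: [0.52, 0.2029, 0.0243]
ee_rot: [-0.1, 0.995, 0.0, 0.001]
contact_force: [-0.5, 0.1, 0.4]
opening: 0.0598
finger_force: 0.0
```

Emit:
arm_command(moves=[{"dx":0,"dy":0,"dz":0,"rx":0,"ry":0,"rz":0,"jaw":1},{"dx":0,"dy":0,"dz":0,"rx":0,"ry":0,"rz":0,"jaw":1},{"dx":0,"dy":0,"dz":0,"rx":0,"ry":0,"rz":0,"jaw":1},{"dx":0,"dy":0,"dz":0,"rx":0,"ry":0,"rz":0,"jaw":1},{"dx":0,"dy":0,"dz":0,"rx":0,"ry":0,"rz":0,"jaw":1},{"dx":0,"dy":0,"dz":0,"rx":0,"ry":0,"rz":0,"jaw":1},{"dx":0,"dy":0,"dz":-0.005,"rx":0,"ry":0,"rz":0,"jaw":1},{"dx":0,"dy":0,"dz":-0.01,"rx":0,"ry":0,"rz":0,"jaw":1},{"dx":0,"dy":0,"dz":-0.02,"rx":0,"ry":0,"rz":0,"jaw":1},{"dx":0,"dy":0,"dz":-0.02,"rx":0,"ry":0,"rz":0,"jaw":1}], newtons=60)

```text
clock: 26.85
tool_pos: [0.5192, 0.2027, 0.0794]
ee_rot: [-0.1, 0.995, 0.0, 0.0]
contact_force: [0.2, 0.1, -1.0]
opening: 0.0149
finger_force: 58.6
```

Run:
```python
from h import *
delta(.5469,-.1984,.26,191.4)
```

```text
t 26.85 tcp [0.5192 0.2027 0.0794] psi -168.5 tilt [0. 0.] q [ 0.24  0.48 -0.3   0.79  0.    0.04] F [ 0.2  0.1 -1. ] M [-0.02  0.01 -0.  ] open 0.0149
shift first (tool now): [ 0.0526 -0.3986 -0.1806] rz 0.1
turn first, then shift: [ 0.0521 -0.3986 -0.1806]
```

Emit:
arm_command(moves=[{"dx":0,"dy":0,"dz":-0.02,"rx":0,"ry":0,"rz":0,"jaw":1},{"dx":0,"dy":0,"dz":-0.025,"rx":0,"ry":0,"rz":0,"jaw":1},{"dx":0,"dy":0,"dz":-0.025,"rx":0,"ry":0,"rz":0,"jaw":1},{"dx":0,"dy":0,"dz":-0.025,"rx":0,"ry":0,"rz":0,"jaw":1},{"dx":0,"dy":0,"dz":-0.025,"rx":0,"ry":0,"rz":0,"jaw":1},{"dx":0,"dy":0,"dz":-0.025,"rx":0,"ry":0,"rz":0,"jaw":1},{"dx":0.003,"dy":-0.01,"dz":-0.01,"rx":0,"ry":0,"rz":0,"jaw":1},{"dx":0.01,"dy":-0.02,"dz":0,"rx":0,"ry":0,"rz":0,"jaw":1},{"dx":0.01,"dy":-0.03,"dz":0,"rx":0,"ry":0,"rz":0,"jaw":1},{"dx":0.01,"dy":-0.03,"dz":0,"rx":0,"ry":0,"rz":0,"jaw":1}])

```text
clock: 28.1
tool_pos: [0.5033, 0.1057, 0.2321]
ee_rot: [-0.1, 0.995, -0.0, -0.001]
contact_force: [0.8, -0.3, -1.5]
opening: 0.0146
finger_force: 58.6
```

Run:
```python
from h import *
delta(.4789,-.2115,.2173,191.5)
```

```text
t 28.10 tcp [0.5033 0.1057 0.2321] psi -168.5 tilt [-0.0021 -0.0005] q [ 0.07  0.27 -0.18  1.12 -0.   -0.13] F [ 0.8 -0.3 -1.5] M [ 0.01  0.03 -0.06] open 0.0146
shift first (tool now): [ 0.0869 -0.3061  0.015 ] rz -0.0
turn first, then shift: [ 0.0871 -0.306   0.015 ]
```

Emit:
arm_command(moves=[{"dx":0.01,"dy":-0.035,"dz":0,"rx":0,"ry":0,"rz":0,"jaw":1},{"dx":0.012,"dy":-0.04,"dz":0,"rx":0,"ry":0,"rz":0,"jaw":1},{"dx":0.012,"dy":-0.04,"dz":0,"rx":0,"ry":0,"rz":0,"jaw":1},{"dx":0.012,"dy":-0.04,"dz":0,"rx":0,"ry":0,"rz":0,"jaw":1},{"dx":0.012,"dy":-0.04,"dz":0,"rx":0,"ry":0,"rz":0,"jaw":1},{"dx":0.012,"dy":-0.04,"dz":0,"rx":0,"ry":0,"rz":0,"jaw":1},{"dx":0.01,"dy":-0.035,"dz":0,"rx":0,"ry":0,"rz":0,"jaw":1},{"dx":0.006,"dy":-0.025,"dz":0,"rx":0,"ry":0,"rz":0,"jaw":1},{"dx":0.003,"dy":-0.0128,"dz":0.007,"rx":0,"ry":0,"rz":0,"jaw":1},{"dx":0,"dy":0,"dz":0.01,"rx":0,"ry":0,"rz":0,"jaw":1}])

```text
clock: 29.35
tool_pos: [0.4779, -0.2119, 0.2151]
ee_rot: [-0.099, 0.995, 0.0, -0.0]
contact_force: [0.4, -0.8, -1.3]
opening: 0.0148
finger_force: 58.6
```

Emit:
arm_command(moves=[{"dx":0,"dy":0,"dz":0,"rx":0,"ry":0,"rz":0,"jaw":1},{"dx":0,"dy":0,"dz":0,"rx":0,"ry":0,"rz":0,"jaw":1},{"dx":0,"dy":0,"dz":0,"rx":0,"ry":0,"rz":0,"jaw":1},{"dx":0,"dy":0,"dz":0,"rx":0,"ry":0,"rz":0,"jaw":1},{"dx":0,"dy":0,"dz":0,"rx":0,"ry":0,"rz":0,"jaw":1},{"dx":0,"dy":0,"dz":0,"rx":0,"ry":0,"rz":0,"jaw":1},{"dx":0,"dy":0,"dz":0,"rx":0,"ry":0,"rz":0,"jaw":1},{"dx":0,"dy":0,"dz":0,"rx":0,"ry":0,"rz":0,"jaw":1},{"dx":0,"dy":0,"dz":0,"rx":0,"ry":0,"rz":0,"jaw":1},{"dx":0,"dy":0,"dz":0,"rx":0,"ry":0,"rz":0,"jaw":1}])

```text
clock: 30.6
tool_pos: [0.4788, -0.2115, 0.2163]
ee_rot: [-0.1, 0.995, 0.0, 0.0]
contact_force: [0.4, -0.1, -1.4]
opening: 0.0145
finger_force: 58.6
```

Run:
```python
from h import *
delta(.4789,-.2115,.2173,191.5)
t=cap('top'); s=cap('scene')
a=cv2.resize(t['frame'][150:270,350:440],None,fx=4.2,fy=4.2,interpolation=cv2.INTER_CUBIC); b=cv2.resize(s['frame'][160:275,190:295],None,fx=4,fy=4,interpolation=cv2.INTER_CUBIC)
c=np.zeros((560,800,3),np.uint8); c[:a.shape[0],:a.shape[1]]=a; c[:b.shape[0],380:800]=b; save('fin',c)
```

```text
t 30.60 tcp [ 0.4788 -0.2115  0.2163] psi -168.5 tilt [0. 0.] q [-0.56  0.3  -0.19  1.09  0.   -0.76] F [ 0.4 -0.1 -1.4] M [0.03 0.05 0.04] open 0.0145
shift first (tool now): [-0.0001 -0.0001 -0.001 ] rz -0.0
turn first, then shift: [-0.0001 -0.0001 -0.001 ]
```

View pics/fin.png

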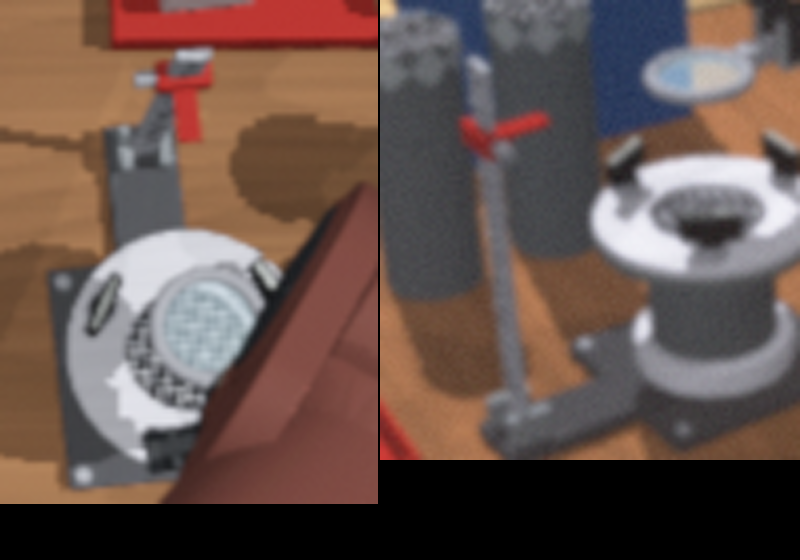

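The picture shows the lens over the mesh at top crop (207,324) and scene crop (698,75), with the cursor unchanged. I check the height and position from both views and against the cursor seen by the same camera.

Run:
```python
from h import *
t=dict(np.load('top.npz'));s=dict(np.load('scene.npz'))
def tri(a,b):
    A=np.zeros((3,3));B=np.zeros(3)
    for c,p in((t,a),(s,b)):
        r=(rays(c,p)@c['R'])[0]; r/=np.linalg.norm(r); o=-c['R'].T@c['t']; M=np.eye(3)-np.outer(r,r); A+=M;B+=M@o
    return np.linalg.solve(A,B)
print('lens',tri(np.array([207,324])/4.2+[350,150],np.array([698-380,75])/4+[190,160]))
print('tip',tri(np.array([192,138])/4.2+[350,150],np.array([548-380,122])/4+[190,160]))
# depth of the steel rim and of the pointer, top and scene cameras
for n,c,ps in(('top',t,[(391,233),(387.5,229)]),('scene',s,[(255,179),(270,186),(282,178)])):
    for p in ps:
        u,v=map(int,p); q=bydepth(c,[(u+i,v+j) for i in(-1,0,1) for j in(-1,0,1)]); print(n,p,np.median(q,0).round(4))
ys,xs=np.mgrid[210:245,385:410]; Q=bydepth(t,np.c_[xs.ravel(),ys.ravel()]); k=(Q[:,2]>.215)&(Q[:,2]<.25); print('lens top',k.sum(),np.percentile(Q[k],[5,50,95],axis=0).round(4))
ys,xs=np.mgrid[165:190,385:402]; Q=bydepth(t,np.c_[xs.ravel(),ys.ravel()]); k=(Q[:,2]>.215)&(Q[:,2]<.26); print('pointer',k.sum(),np.percentile(Q[k],[5,50,95],axis=0).round(4))
```

```text
lens [ 0.54745378 -0.19830305  0.22940926]
tip [ 0.65873629 -0.19051473  0.22918286]
top (391, 233) [ 0.533  -0.1776  0.2318]
top (387.5, 229) [ 0.5434 -0.1675  0.2315]
scene (255, 179) [ 0.4279 -0.5547  0.0512]
scene (270, 186) [ 0.5601 -0.1656  0.2263]
scene (282, 178) [ 0.5204 -0.1797  0.2334]
lens top 540 [[ 0.5206 -0.2178  0.2273]
 [ 0.5509 -0.1923  0.2319]
 [ 0.5783 -0.1674  0.2364]]
pointer 158 [[ 0.6634 -0.1973  0.2283]
 [ 0.6921 -0.1849  0.2356]
 [ 0.7029 -0.1682  0.2535]]
```

```bash
python3 -c "
from workcell import workorder
print(workorder.hand_in())"
```

```text
the job is handed in; nothing more can be done
None
```

The job is handed in, but the hand-in gave no verdict. All three wing screws measured home. The loupe is held level and still about 1 mm from the mesh centre and within about 2 mm of the cursor height by my measurements.

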